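# Turn the hotplate up four clicks and start it

## Task

The glassblower's hotplate has to run hotter: with a fingertip, push the lever of its heat selector round clockwise (seen from above) by exactly four clicks from where it stands now, then press the small flat start button beside the mushroom-shaped stop button all the way in and let it come up again. Only push with the fingers - do not grip the lever or force it - and do not press start before the selector is set. Leave the stop button, the glass and the tools alone, and finish clear of everything.

Things in the scene. Friction and masses are not known exactly. Their poses are not given: they have to be found in the camera images.
- hotplate: Electric bench hotplate, fixed. Origin on the bench under the middle of its grey control console, +x away from the operator, z up. Console: x -75 to 75, y -210 to 210 mm, flat level top (the panel) at z = 80 mm. Behind it a stone-coloured kiln shelf, x 80 to 380 mm, top at z = 114 mm. On the panel at x = 0: heat selector at y = +115, stop at y = -88, start at y = -160 mm.
- selector_axis (a point): Point where the upright axis of the heat selector meets the panel (z = 80 mm); axes as the hotplate's. Low fixed fittings elsewhere on the panel, in the hotplate's frame: amber pilot lamp at x 46, y -12 (12 mm high), two fuse caps at x 46, y -125 and -160 (10 mm high).
- lever_tip (a point): Outer end of the selector's lever, 52 mm from the axis, 34 mm above the panel; its own +x points outward along the lever. The selector is black plastic: a round skirt 60 mm across, top 9 mm above the panel, carrying one straight bar lever 16 mm wide, reaching 52 mm from the axis (14 mm behind it), solid from 9 to 35 mm above the panel, with a white line on top.
- selector (a joint): Selector angle in rad, growing clockwise seen from above. Eight click positions 0, 0.524, 1.047 ... 3.665 (30 degrees apart); it starts in one of the first three. At 0 the lever points 105 degrees counter-clockwise of the hotplate's +x. Some 0.16 N m (4 N at 40 mm) moves it out of a position; half a step on it snaps by itself into the next and stays.
- start_top (a point): Centre of the top of the start button: flat round black cap 32 mm across in a steel bezel 42 mm across; cap top 15 mm above the panel, bezel top 7 mm.
- start (a joint): Start button travel in m, 0 up, 0.006 fully in (5 N); springs back.
- stop_top (a point): Centre of the top of the stop button: black mushroom head 40 mm across, top 31 mm above the panel. Not to be pressed.
- stop (a joint): Stop button travel in m, 0 up, 0.005 fully in (8 N).
- glass_horse: Clear glass horse on four legs, 125 mm long, 125 mm high, origin under its middle on the kiln shelf, head to its +x. Loose, leave alone.
- tumbler: Green glass tumbler, 72 mm across, 90 mm high, origin at the centre of its underside, on the kiln shelf. Loose, leave alone.
- frit_tin: Small round steel tin, 40 mm across, 34 mm high, origin at the centre of its underside, on the panel between selector and stop button. Loose, leave alone.
- jacks: Glassblower's jacks (large steel tweezers), 318 mm long (its x), 68 mm wide, 12 mm high, flat on the bench. Loose, leave alone.
- shears: Steel shears, 207 mm long (its x), 110 mm wide, 12 mm high, flat on the bench. Loose, leave alone.
- paddle: Charred wooden paddle, 300 mm long (its x), 85 mm wide, 14 mm thick, flat on the bench. Loose, leave alone.
- wood_block: Dark wooden shaping cup, 90 mm across, 52 mm high, origin at the centre of its underside, with a round handle sticking out 210 mm along its +x. Loose, leave alone.

How it is judged:
By the outcome, as a careful person would: the job done as asked, in the order asked, and still so for the second after the job is handed in, with the robot touching nothing.
It also fails if it takes over 64 s, if anything falls off the work surface, if the arm or the gripper's body presses on something with over 40 N, if the wrist force passes 120 N, or if a joint passes its speed limit or range.

## Robot

A 7-joint arm with a two-finger parallel gripper is mounted at the origin on the work surface. World frame = base frame: x ahead of the robot, y to its left, z up, the work surface at z = 0. Lengths are in m, angles in rad, forces in N, time in s.
With the tool pointing down it reaches from about 0.4 to 0.85 m from the base axis. Payload 10.4 kg.
Tool frame: the origin (TCP) lies at the very end of the fingers, on their centre line; the grasp point (between the pads) lies 19 mm behind it; y points along the fingers, z is the direction in which the jaws open and shut, and the axes are right-handed (so a half turn about y gives the same grasp; the last joint's range is limited). The gripper opens to 85 mm and grips with 20 to 120 N. Pads are 22 mm wide; open, the fingers measure 114 mm over their backs; the gripper's body (76 mm by 85 mm) begins 54 mm behind the grasp point. The pads swing forward as they close: fully open they stand 13 mm farther back than shut.
Start: joints at [-1.184, 0.332, -0.065, 1.46, 0.022, 1.35, -0.088], TCP at [0.249, 0.573, 0.231] pointing down, gripper open.
Joint ranges: [-2.6, 2.6], [-0.5, 2.12], [-1.47, 1.34], [0.16, 2.42], [-1.27, 4.41], [0.06, 2.06], [-2.6, 2.6]. Speed limits (rad/s): [2.22, 2.22, 2.79, 2.79, 3.14, 3.14, 3.14].

## Interface

Orientations are given as a unit quaternion [x, y, z, w].
In Python, from workcell import manip gives the robot as it stands.
- The arm moves only by the shell command python3 -m jog 'ROWS' [FORCE]. ROWS is JSON, a list of rows, each an object with "dp": the shift along the tool's x, y, z in units of 50 mm (1.0 is 50 mm), a list of three; "turn": the turn about the tool's y in units of 5 degrees (1.0 is 5 degrees); "claw": the finger opening in mm, from 0 to 85.4. In form: [{"dp": [x, y, z], "turn": turn, "claw": claw}, ...]. A call has 1 to 20 rows; each row shifts and turns the commanded pose from where the row before left it, along the tool's axes as they then stand; what a row does not reach is not made up. A row lasts 1/8 s, in which the tool goes at most 62.5 mm and 10.7 degrees, less where a joint would pass 70% of its speed; a pose out of reach is approached as far as the arm can. A call is refused whole if a number of a shift passes 1 or a number of a turn 1, either way. A call with a gripper value outside its range is refused whole. The fingers move at their own pace and stop on an object; FORCE is the grip in N (left out, the last holds). Time passes only in rows, so rows that do not move let the fingers close. It gives the time, the measured TCP pose, the force and the opening at its end, in the units of the state.
- manip.get_obs(): the state, without advancing time (a new reading comes with each control period).
- manip.camera(name): name is "side" or "top"; returns a dict with "frame" (384x512x3 uint8, blue, green, red), "depth" (384x512 float32, m along the optical axis (not along the pixel's ray), 0 where there is no reading), "fx", "fy", "cx", "cy" (pixels), "k1" (the pictures are not rectified: a ray, as slopes to the right and down, at radius r is drawn at 1 + k1 r^2 times it, then the intrinsics apply), "R" (3x3) and "t" (3): a world point X has camera coordinates R X + t. Camera axes: x right, y down, z forward; pixel columns grow to the right and rows downward; lengths in m; the calibration is good to about 2 mm. A picture is of the moment at which its call begins.
- manip.hand_in(): hands the job in, once; it reports no verdict.
The state is a dict: "clock": time; "joint_pos": joint angles; "joint_velocities": joint speeds; "tau": joint torques, N m; "position": TCP position; "ee_rot": TCP orientation; "ft_force": force on the tool from outside, world axes, zero at the start; "torque": the same for the moment, N m; "grip_width": opening from 0.0 (shut) to 1.0 (fully open).
Only numpy, scipy, OpenCV 4.12 (cv2) and the standard library are available. Lean on these libraries where they do the work, as an engineer would, in place of code of your own. Each camera call takes 0.05 s, during which the arm holds its last target. There are 200 camera calls.

## Working session

There is one attempt and no reset: what is moved stays moved. The work goes in short steps, Python scripts to look and compute and a shell command to move; the robot and the scene stay as the last step left them, time stands still between calls to the robot, and variables do not carry over. Pictures are saved under pics/ and viewed, about 8 in all and at most 12, crops included, and the job is handed in when it is done.

```bash
mkdir -p pics; cat > h.py <<'E'
import numpy as np, cv2
from workcell import manip
from scipy.spatial.transform import Rotation as Rn
def cast(c,u,v,z):
    # pixel -> world point on plane z
    K=np.array([[c['fx'],0,c['cx']],[0,c['fy'],c['cy']],[0,0,1.]])
    p=cv2.undistortPoints(np.array([[[u,v]]],float),K,np.array([c['k1'],0,0,0.]))[0,0]
    R=np.array(c['R']);t=np.array(c['t']);o=-R.T@t;d=R.T@np.array([p[0],p[1],1])
    return o+d*(z-o[2])/d[2]
def proj(c,X):
    R=np.array(c['R']);q=R@np.array(X)+np.array(c['t']);s=q[:2]/q[2];s=s*(1+c['k1']*(s@s))
    return np.array([s[0]*c['fx']+c['cx'],s[1]*c['fy']+c['cy']])
E
python3 - <<'E'
from h import *
o=manip.get_obs();print(o)
a=manip.camera('top');b=manip.camera('side')
for n,c in(('top',a),('side',b)):
    cv2.imwrite(f'pics/{n}0.png',c['frame']);print(n,{k:np.round(v,3).tolist() for k,v in c.items() if k not in('frame','depth')}, np.round(-np.array(c['R']).T@c['t'],3))
print(Rn.from_quat(o['ee_rot']).as_matrix().round(3))
E
```

```text
{'clock': 0.0, 'joint_pos': array([-1.18361337,  0.33285659, -0.06467942,  1.4609514 ,  0.02156835,
        1.34988735, -0.08847711]), 'joint_velocities': array([ 9.26999802e-04, -2.62308269e-05, -1.32868192e-03,  1.70977308e-03,
       -4.10895090e-04,  4.65661124e-04,  5.74404994e-04]), 'tau': array([ 1.11678560e-04, -6.25438571e+01,  4.85648692e-02, -3.91617930e+01,
        1.61250302e-02,  9.37184610e-03, -7.03717592e-05]), 'position': array([0.24886305, 0.57290659, 0.23052059]), 'ee_rot': array([ 0.69280784, -0.14394933,  0.14377554, -0.69182692]), 'ft_force': array([ 0.10886986, -0.14374024,  0.16142858]), 'torque': array([-0.01003785,  0.03344517, -0.02629057]), 'grip_width': 0.9959921178601342}
top {'fx': 364.884, 'fy': 364.884, 'cx': 257.572, 'cy': 189.129, 'k1': 0.007, 'R': [[0.03, -1.0, 0.006], [-0.983, -0.031, -0.184], [0.184, -0.001, -0.983]], 't': [-0.018, 0.558, 1.111]} [0.345 0.    1.194]
side {'fx': 364.549, 'fy': 364.549, 'cx': 253.792, 'cy': 191.706, 'k1': -0.027, 'R': [[0.987, -0.162, -0.006], [-0.103, -0.597, -0.796], [0.125, 0.786, -0.606]], 't': [-0.558, 0.117, 1.086]} [ 0.427 -0.873  0.748]
[[ 0.917 -0.001  0.398]
 [-0.398 -0.001  0.917]
 [ 0.    -1.    -0.001]]
```

View pics/top0.png

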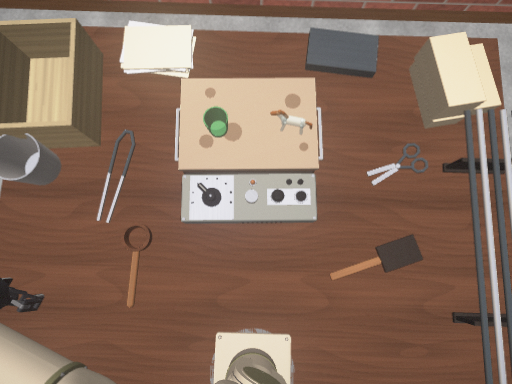

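View pics/side0.png

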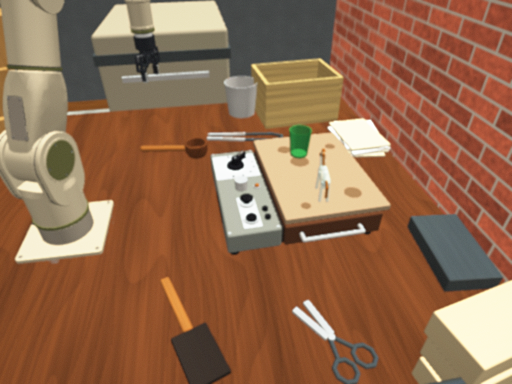

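```bash
python3 - <<'E'
from h import *
c=manip.camera('top');im=c['frame'];np.save('pics/top.npy',im)
crop=im[165:228,175:325];cv2.imwrite('pics/crop.png',cv2.resize(crop,None,fx=5,fy=5,interpolation=cv2.INTER_CUBIC))
hsv=cv2.cvtColor(im,cv2.COLOR_BGR2HSV)
dark=(hsv[...,2]<60).astype(np.uint8);dark[:174]=0;dark[219:]=0;dark[:,:186]=0;dark[:,314:]=0
n,l,s,ce=cv2.connectedComponentsWithStats(dark)
for i in range(1,n):
    if s[i,4]>4: print(s[i],ce[i].round(1),cast(c,*ce[i],.095).round(4))
m=((hsv[...,1]<60)&(hsv[...,2]>100)).astype(np.uint8);m[:165]=0;m[228:]=0;m[:,:178]=0;m[:,322:]=0
m=cv2.morphologyEx(m,cv2.MORPH_OPEN,np.ones((5,5)))
k=max(cv2.findContours(m,0,2)[0],key=cv2.contourArea)
r=cv2.minAreaRect(k);bx=cv2.boxPoints(r);print(r)
for p in bx: print(p,cast(c,*p,.08).round(4))
E
```

```text
((248.5, 197.0), (48.0, 135.0), 90.0)
[181. 173.] [0.5969 0.2402 0.08  ]
[316. 173.] [ 0.6103 -0.1823  0.08  ]
[316. 221.] [ 0.4595 -0.1824  0.08  ]
[181. 221.] [0.4469 0.2299 0.08  ]
```

View pics/crop.png

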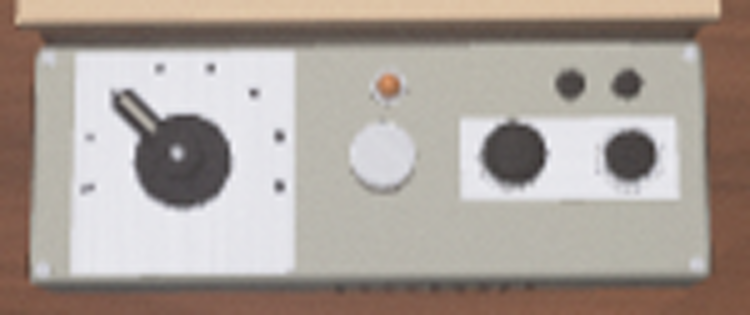

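```bash
python3 - <<'E'
from h import *
c=manip.camera('top');im=c['frame']
g=cv2.cvtColor(im,cv2.COLOR_BGR2GRAY);print(g[190:204,205:217:3].min(),g[197,294:308])
dark=(g<110).astype(np.uint8)
P=[]
def blob(x0,x1,y0,y1,z,er,name):
    d=np.zeros_like(dark);d[y0:y1,x0:x1]=dark[y0:y1,x0:x1]
    if er:d=cv2.morphologyEx(d,cv2.MORPH_OPEN,cv2.getStructuringElement(2,(er,er)))
    k=max(cv2.findContours(d,0,1)[0],key=cv2.contourArea)
    M=cv2.moments(d,True);u=(M['m10']/M['m00'],M['m01']/M['m00']);w=cast(c,*u,z)
    print(name,np.round(u,1),M['m00'],w.round(4));return w[:2]
sel=blob(200,224,186,208,.089,13,'skirt')
stop=blob(268,288,186,204,.108,0,'stop')
st=blob(292,310,188,204,.095,0,'start')
f=blob(285,294,178,185,.09,0,'fuse-125');f2=blob(296,305,178,185,.09,0,'fuse-160')
cor=[cast(c,175+a/5-.4,165+b/5-.4,.08)[:2] for a,b in((38,47),(697,45),(708,275),(32,280))];print(np.round(cor,4))
A=np.array([[0,.115],[0,-.088],[0,-.16],[.046,-.125],[.046,-.16],[.075,.21],[.075,-.21],[-.075,-.21],[-.075,.21]])
B=np.array([sel,stop,st,f,f2]+cor)
a0,b0=A.mean(0),B.mean(0);a,b=A-a0,B-b0
th=np.arctan2((a[:,0]*b[:,1]-a[:,1]*b[:,0]).sum(),(a*b).sum())
R=np.array([[np.cos(th),-np.sin(th)],[np.sin(th),np.cos(th)]]);t=b0-R@a0
print('yaw',np.degrees(th),'t',t.round(4));print('res mm',((A@R.T+t-B)*1e3).round(1).tolist())
for n,q in(('sel',(0,.115)),('start',(0,-.16))):print(n,(R@q+t).round(4))
tip=cast(c,175+118/5,165+94/5,.115)[:2];print('tip',tip,'ang',np.degrees(np.arctan2(*(tip-(R@[0,.115]+t))[::-1]))-np.degrees(th),np.linalg.norm(tip-(R@[0,.115]+t)))
# depth heights
def dz(u,v):
    z=c['depth'][v,u];Rr=np.array(c['R']);p=cast(c,u,v,0);o=-Rr.T@c['t'];d=p-o;d/= (Rr@d)[2];return (o+d*z).round(4)
print(dz(230,212),dz(301,197),dz(295,122),dz(213,115))
E
```

```text
67 [210 211 111  69  68  70  69  71  67  67  70  79 181 220]Traceback (most recent call last):
  File "<stdin>", line 12, in <module>
  File "<stdin>", line 9, in blob
ValueError: max() iterable argument is empty
```

```bash
cat > m.py <<'E'
from h import *
c=manip.camera('top');im=c['frame']
g=cv2.cvtColor(im,cv2.COLOR_BGR2GRAY)
dark=(g<125).astype(np.uint8)
def blob(x0,x1,y0,y1,z,er,name):
    d=np.zeros_like(dark);d[y0:y1,x0:x1]=dark[y0:y1,x0:x1]
    if er:
        d=cv2.morphologyEx(d,cv2.MORPH_CLOSE,np.ones((3,3)));cv2.drawContours(d,cv2.findContours(d,0,1)[0],-1,1,-1)
        d=cv2.morphologyEx(d,cv2.MORPH_OPEN,cv2.getStructuringElement(2,(er,er)))
    M=cv2.moments(d,True);u=(M['m10']/M['m00'],M['m01']/M['m00']);w=cast(c,*u,z)
    print(name,np.round(u,1),M['m00'],w.round(4));return w[:2]
sel=blob(198,226,184,210,.089,11,'skirt')
stop=blob(268,288,186,204,.108,0,'stop')
st=blob(292,310,188,204,.095,0,'start')
f=blob(285,294,178,185,.09,0,'fuse-125');f2=blob(296,305,178,185,.09,0,'fuse-160')
cor=[cast(c,175+a/5-.4,165+b/5-.4,.08)[:2] for a,b in((38,47),(697,45),(708,275),(32,280))];print(np.round(cor,4))
A=np.array([[0,.115],[0,-.088],[0,-.16],[.046,-.125],[.046,-.16],[.075,.21],[.075,-.21],[-.075,-.21],[-.075,.21]])
B=np.array([sel,stop,st,f,f2]+cor)
a0,b0=A.mean(0),B.mean(0);a,b=A-a0,B-b0
th=np.arctan2((a[:,0]*b[:,1]-a[:,1]*b[:,0]).sum(),(a*b).sum())
R=np.array([[np.cos(th),-np.sin(th)],[np.sin(th),np.cos(th)]]);t=b0-R@a0
print('yaw',np.degrees(th),'t',t.round(4));print('res mm',((A@R.T+t-B)*1e3).round(1).tolist())
for n,q in(('sel',(0,.115)),('start',(0,-.16))):print(n,(R@q+t).round(4))
tip=cast(c,175+118/5,165+94/5,.115)[:2];print('tip',tip,'ang',np.degrees(np.arctan2(*(tip-(R@[0,.115]+t))[::-1]))-np.degrees(th),np.linalg.norm(tip-(R@[0,.115]+t)))
def dz(u,v):
    z=c['depth'][v,u];Rr=np.array(c['R']);p=cast(c,u,v,0);o=-Rr.T@c['t'];d=p-o;d/= (Rr@d)[2];return (o+d*z).round(4)
print(dz(230,212),dz(301,197),dz(295,122),dz(213,115))
E
python3 m.py
```

```text
skirt [210.9 196.4] 273.0 [0.5243 0.1416 0.089 ]
stop [277.5 195.3] 120.0 [ 0.5308 -0.0615  0.108 ]
start [300.7 195.5] 78.0 [ 0.5345 -0.133   0.095 ]
fuse-125 [288.6 181.4] 25.0 [ 0.5784 -0.0959  0.09  ]
fuse-160 [300.  181.4] 27.0 [ 0.5796 -0.1313  0.09  ]
[[ 0.5939  0.2363]
 [ 0.6081 -0.176 ]
 [ 0.4639 -0.183 ]
 [ 0.4481  0.23  ]]
yaw 2.1035544067344523 t [0.5283 0.0268]
res mm [[-0.3, 0.2], [0.7, 0.4], [-0.4, -0.1], [0.4, -0.5], [0.5, -0.1], [1.6, 3.2], [2.8, -4.3], [-2.8, -2.8], [-2.5, 3.9]]
sel [0.5241 0.1418]
start [ 0.5341 -0.1331]
tip [0.55737003 0.17747763] ang 44.885975582184216 0.04884563180225083
[0.4793 0.0819 0.0786] [ 0.5297 -0.1338  0.0967] [ 0.7333 -0.103   0.1918] [0.7592 0.1393 0.1613]
```

```bash
python3 -m jog '[{"dp":[0.8,0,-0.48],"turn":0,"claw":0},{"dp":[0.8,0,-0.48],"turn":0,"claw":0},{"dp":[0.8,0,-0.48],"turn":0,"claw":0},{"dp":[0.8,0,-0.48],"turn":0,"claw":0},{"dp":[0.8,0,-0.48],"turn":0,"claw":0},{"dp":[0.8,0,-0.48],"turn":0,"claw":0},{"dp":[0.8,0,-0.48],"turn":0,"claw":0},{"dp":[0.8,0,-0.48],"turn":0,"claw":0},{"dp":[0.8,0,-0.48],"turn":0,"claw":0},{"dp":[0.8,0,-0.48],"turn":0,"claw":0},{"dp":[0,0,0],"turn":1,"claw":0},{"dp":[0,0,0],"turn":1,"claw":0},{"dp":[0,0,0],"turn":1,"claw":0},{"dp":[0,0,0],"turn":1,"claw":0},{"dp":[0,0,0],"turn":0,"claw":0},{"dp":[0,0,0],"turn":0,"claw":0}]' 20
cat > w.py <<'E'
from h import *
import sys
# usage: w.py X Y Z -> dp (units of 50mm, tool axes) to reach it
o=manip.get_obs();R=Rn.from_quat(o['ee_rot']).as_matrix()
print('t',o['clock'],'p',o['position'].round(4),'xang',np.degrees(np.arctan2(R[1,0],R[0,0])).round(2),'F',o['ft_force'].round(2),'q7',o['joint_pos'].round(2),'w',round(o['grip_width'],3))
print('dp',(R.T@(np.array(sys.argv[1:4],float)-o['position'])/.05).round(3))
s=np.array([.5241,.1418]);L=lambda p:((p-s)@R[:2,0],(p-s)@R[:2,2]);print('rel to axis in tool x,z mm',np.round(np.array(L(o['position'][:2]))*1e3,1))
E
python3 w.py .525 .193 .096
```

```text
clock: 2.25
position: [0.5202, 0.1938, 0.2313]
ee_rot: [-0.657, 0.261, -0.261, 0.657]
ft_force: [-0.3, 0.4, 0.3]
grip_width: -0.001
t 2.25 p [0.5202 0.1938 0.2313] xang -43.36 F [-0.26  0.45  0.3 ] q7 [-0.68  0.17  0.27  1.66 -0.05  1.31  0.42] w -0.001
dp [0.081 2.706 0.053]
rel to axis in tool x,z mm [-38.5  35.2]
```

```bash
python3 -m jog '[{"dp":[0,0.9,0.05],"turn":0,"claw":0},{"dp":[0,0.9,0],"turn":0,"claw":0},{"dp":[0,0.4,0],"turn":0,"claw":0},{"dp":[0,0.3,0],"turn":0,"claw":0},{"dp":[0,0.2,0],"turn":0,"claw":0},{"dp":[0,0,0],"turn":0,"claw":0}]'
python3 w.py .525 .193 .096; python3 - <<'E'
from h import *
a=manip.camera('side')['frame'];b=manip.camera('top')['frame']
a=cv2.resize(a[120:260,180:320],None,fx=4,fy=4,interpolation=2);b=cv2.resize(b[150:228,175:235],None,fx=4,fy=4,interpolation=2)
v=np.zeros((560,800,3),np.uint8);v[:,:560]=a;v[:312,560:]=b;cv2.imwrite('pics/d1.png',v)
E
```

```text
clock: 3.0
position: [0.522, 0.1956, 0.0962]
ee_rot: [0.657, -0.262, 0.262, -0.657]
ft_force: [0.3, -0.1, -0.2]
grip_width: 0.0
t 3.0 p [0.522  0.1956 0.0962] xang -43.46 F [ 0.27 -0.09 -0.22] q7 [-0.66  0.3   0.26  1.81 -0.09  1.04  0.44] w 0.0
dp [0.08  0.003 0.005]
rel to axis in tool x,z mm [-38.5  37.6]
```

View pics/d1.png

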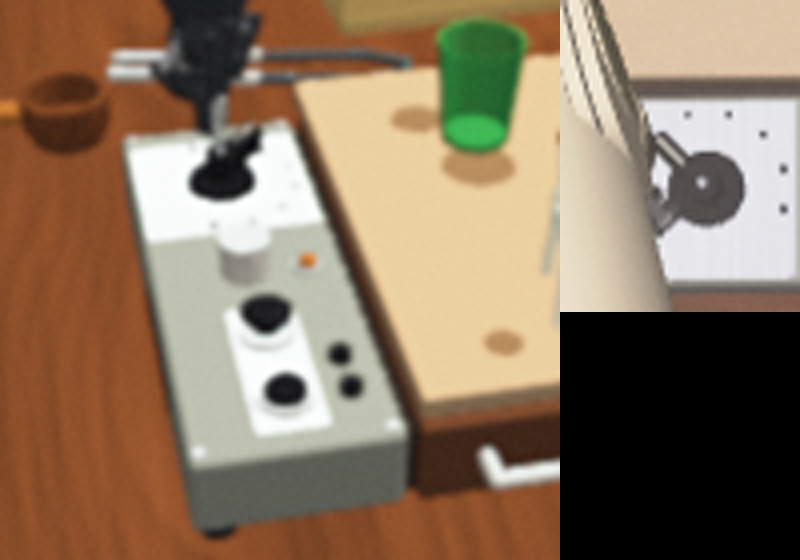

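```bash
python3 -m jog '[{"dp":[0.2,0,0],"turn":0,"claw":0},{"dp":[0.19,0,0],"turn":0,"claw":0},{"dp":[0.033,0,0.016],"turn":0.5,"claw":0},{"dp":[0.033,0,0.016],"turn":0.5,"claw":0},{"dp":[0.033,0,0.016],"turn":0.5,"claw":0},{"dp":[0.033,0,0.016],"turn":0.5,"claw":0},{"dp":[0.033,0,0.016],"turn":0.5,"claw":0},{"dp":[0.033,0,0.016],"turn":0.5,"claw":0},{"dp":[0.033,0,0.016],"turn":0.5,"claw":0},{"dp":[0.033,0,0.016],"turn":0.5,"claw":0},{"dp":[0.033,0,0.016],"turn":0.5,"claw":0},{"dp":[0.033,0,0.016],"turn":0.5,"claw":0},{"dp":[0.033,0,0.016],"turn":0.5,"claw":0},{"dp":[0.033,0,0.016],"turn":0.5,"claw":0},{"dp":[0.033,0,0.016],"turn":0.5,"claw":0},{"dp":[0.033,0,0.016],"turn":0.5,"claw":0},{"dp":[0.033,0,0.016],"turn":0.5,"claw":0},{"dp":[0.033,0,0.016],"turn":0.5,"claw":0}]'
python3 w.py .525 .193 .096; python3 - <<'E'
from h import *
a=manip.camera('side')['frame'];b=manip.camera('top')['frame']
a=cv2.resize(a[120:260,180:320],None,fx=4,fy=4,interpolation=2);b=cv2.resize(b[150:228,175:235],None,fx=4,fy=4,interpolation=2)
v=np.zeros((560,800,3),np.uint8);v[:,:560]=a;v[:312,560:]=b;cv2.imwrite('pics/d2.png',v)
E
```

```text
clock: 5.35
position: [0.5596, 0.1652, 0.0965]
ee_rot: [-0.527, 0.471, -0.471, 0.528]
ft_force: [-1.1, 1.6, 0.3]
grip_width: 0.002
t 5.35 p [0.5596 0.1652 0.0965] xang -83.55 F [-1.14  1.55  0.31] q7 [-0.69  0.37  0.39  1.75 -0.16  1.06 -0.13] w 0.002
dp [-0.629  0.011 -0.625]
rel to axis in tool x,z mm [-19.3  37.9]
```

View pics/d2.png

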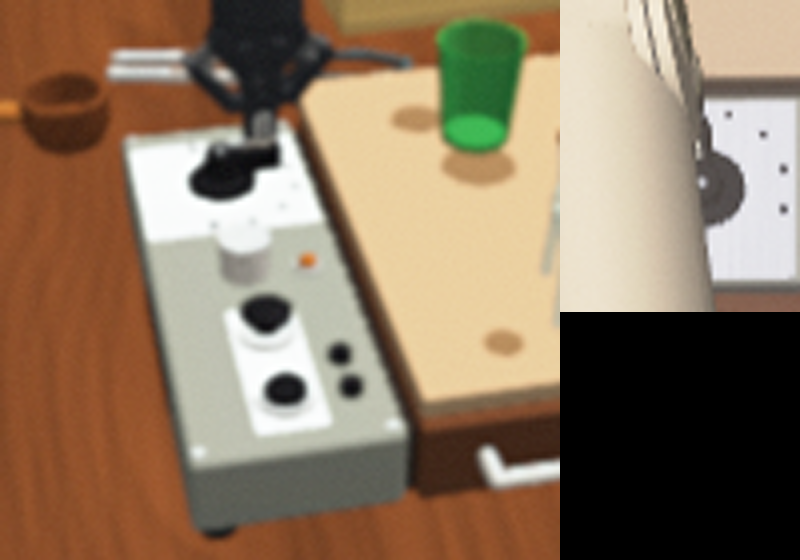

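```bash
python3 -m jog '[{"dp":[0.033,0,0.016],"turn":0.5,"claw":0},{"dp":[0.033,0,0.016],"turn":0.5,"claw":0},{"dp":[0.033,0,0.016],"turn":0.5,"claw":0},{"dp":[0.033,0,0.016],"turn":0.5,"claw":0},{"dp":[0.033,0,0.016],"turn":0.5,"claw":0},{"dp":[0.033,0,0.016],"turn":0.5,"claw":0},{"dp":[0.033,0,0.016],"turn":0.5,"claw":0},{"dp":[0.033,0,0.016],"turn":0.5,"claw":0},{"dp":[0.033,0,0.016],"turn":0.5,"claw":0},{"dp":[0.033,0,0.016],"turn":0.5,"claw":0},{"dp":[0.033,0,0.016],"turn":0.5,"claw":0},{"dp":[0.033,0,0.016],"turn":0.5,"claw":0},{"dp":[0.033,0,0.016],"turn":0.5,"claw":0},{"dp":[0.033,0,0.016],"turn":0.5,"claw":0},{"dp":[0.033,0,0.016],"turn":0.5,"claw":0},{"dp":[0.033,0,0.016],"turn":0.5,"claw":0},{"dp":[0.033,0,0.016],"turn":0.5,"claw":0},{"dp":[0.033,0,0.016],"turn":0.5,"claw":0},{"dp":[0.033,0,0.016],"turn":0.5,"claw":0},{"dp":[0.033,0,0.016],"turn":0.5,"claw":0}]'
python3 w.py .525 .193 .096
```

```text
clock: 7.95
position: [0.5646, 0.1299, 0.0963]
ee_rot: [-0.278, 0.65, -0.65, 0.278]
ft_force: [0.0, -0.7, -0.0]
grip_width: -0.001
t 7.95 p [0.5646 0.1299 0.0963] xang -133.64 F [ 0.05 -0.67 -0.05] q7 [-0.77  0.38  0.56  1.77 -0.23  1.06 -0.89] w -0.001
dp [-0.366  0.007 -1.444]
rel to axis in tool x,z mm [-19.4  37.5]
```

```bash
python3 -m jog '[{"dp":[0.033,0,0.016],"turn":0.5,"claw":0},{"dp":[0.033,0,0.016],"turn":0.5,"claw":0},{"dp":[0.033,0,0.016],"turn":0.5,"claw":0},{"dp":[0.033,0,0.016],"turn":0.5,"claw":0},{"dp":[0.033,0,0.016],"turn":0.5,"claw":0},{"dp":[0.033,0,0.016],"turn":0.5,"claw":0},{"dp":[0.033,0,0.016],"turn":0.5,"claw":0},{"dp":[0.033,0,0.016],"turn":0.5,"claw":0},{"dp":[0.033,0,0.016],"turn":0.5,"claw":0},{"dp":[0,0,0],"turn":0,"claw":0},{"dp":[0,0,0],"turn":0,"claw":0}]'
python3 w.py .525 .193 .096; python3 - <<'E'
from h import *
a=manip.camera('side')['frame'];b=manip.camera('top')['frame']
a=cv2.resize(a[130:230,190:290],None,fx=5.6,fy=5.6,interpolation=2);b=cv2.resize(b[150:228,185:245],None,fx=4,fy=4,interpolation=2)
v=np.zeros((560,800,3),np.uint8);v[:,:560]=a;v[:312,560:]=b;cv2.imwrite('pics/d3.png',v)
E
```

```text
clock: 9.32
position: [0.5571, 0.1156, 0.0963]
ee_rot: [-0.147, 0.692, -0.692, 0.147]
ft_force: [0.3, -0.0, -0.0]
grip_width: -0.001
t 9.325 p [0.5571 0.1156 0.0963] xang -155.94 F [ 0.3  -0.   -0.01] q7 [-0.82  0.37  0.64  1.8  -0.25  1.05 -1.23] w -0.001
dp [-0.045  0.007 -1.675]
rel to axis in tool x,z mm [-19.4  37.4]
```

View pics/d3.png

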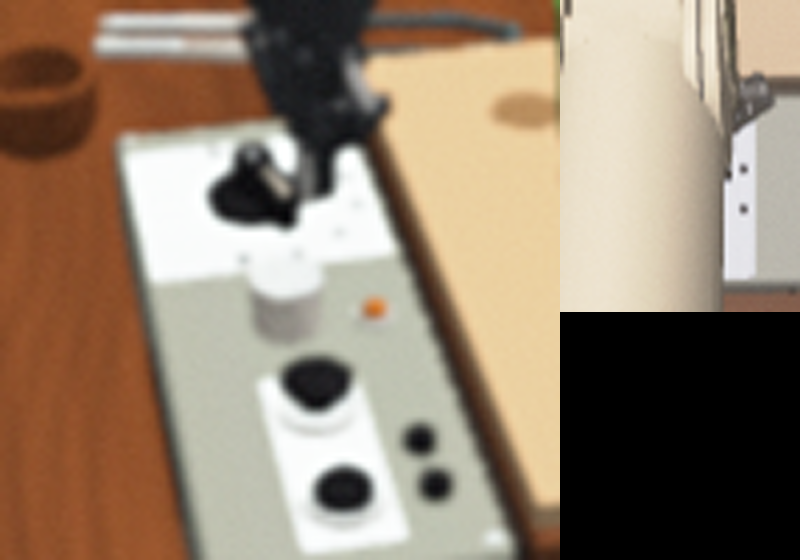

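```bash
python3 -m jog '[{"dp":[-0.2,0,0],"turn":0,"claw":0},{"dp":[-0.2,0,0],"turn":0,"claw":0},{"dp":[0,-0.5,0],"turn":0,"claw":0},{"dp":[0,-0.8,0],"turn":0,"claw":0},{"dp":[0,-0.8,0],"turn":0,"claw":0},{"dp":[0,0,0],"turn":0,"claw":0}]'
python3 w.py .5341 -.1331 .2
```

```text
clock: 10.18
position: [0.5775, 0.1241, 0.2045]
ee_rot: [-0.145, 0.692, -0.691, 0.149]
ft_force: [-0.8, -0.7, -0.7]
grip_width: -0.002
t 10.175 p [0.5775 0.1241 0.2045] xang -155.97 F [-0.77 -0.69 -0.67] q7 [-0.84  0.31  0.68  1.63 -0.2   1.27 -1.28] w -0.002
dp [2.887 0.075 4.345]
rel to axis in tool x,z mm [-41.6  37.9]
```

```bash
python3 -m jog '[{"dp":[0.36,0,0.543],"turn":0,"claw":0},{"dp":[0.36,0,0.543],"turn":0,"claw":0},{"dp":[0.36,0,0.543],"turn":0,"claw":0},{"dp":[0.36,0,0.543],"turn":0,"claw":0},{"dp":[0.36,0,0.543],"turn":0,"claw":0},{"dp":[0.36,0,0.543],"turn":0,"claw":0},{"dp":[0.36,0,0.543],"turn":0,"claw":0},{"dp":[0.36,0,0.543],"turn":0,"claw":0},{"dp":[0,0,0],"turn":0,"claw":0},{"dp":[0,0,0],"turn":0,"claw":0}]'
python3 w.py .5341 -.1331 .11; python3 - <<'E'
from h import *
a=manip.camera('side')['frame'];b=manip.camera('top')['frame']
cv2.imwrite('pics/t4.png',b)
a=cv2.resize(a[130:270,190:290],None,fx=4,fy=4,interpolation=2);b=cv2.resize(b[165:228,185:285],None,fx=4,fy=4,interpolation=2)
v=np.zeros((560,800,3),np.uint8);v[:,:400]=a;v[:252,400:]=b;cv2.imwrite('pics/d4.png',v)
E
```

```text
clock: 11.42
position: [0.5324, -0.1327, 0.2007]
ee_rot: [-0.148, 0.692, -0.692, 0.147]
ft_force: [0.4, 0.4, 0.2]
grip_width: 0.0
t 11.425 p [ 0.5324 -0.1327  0.2007] xang -155.95 F [0.38 0.35 0.25] q7 [-0.55  0.22  0.82  1.74 -0.17  1.25 -0.84] w 0.0
dp [-0.029  1.814  0.022]
rel to axis in tool x,z mm [104.3 254.1]
```

View pics/d4.png

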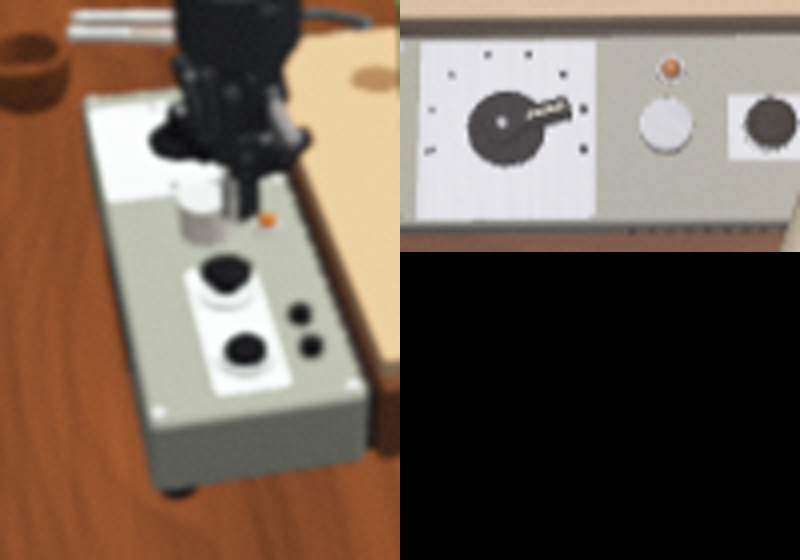

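```bash
python3 -m jog '[{"dp":[-0.03,0.6,0.02],"turn":0,"claw":0},{"dp":[0,0.6,0],"turn":0,"claw":0},{"dp":[0,0.4,0],"turn":0,"claw":0},{"dp":[0,0.2,0],"turn":0,"claw":0},{"dp":[0,0.2,0],"turn":0,"claw":0},{"dp":[0,0.1,0],"turn":0,"claw":0},{"dp":[0,0.06,0],"turn":0,"claw":0},{"dp":[0,0,0],"turn":0,"claw":0}]'
python3 w.py .5341 -.1331 .088
```

```text
clock: 12.52
position: [0.5341, -0.1336, 0.0936]
ee_rot: [-0.147, 0.692, -0.692, 0.147]
ft_force: [-0.7, 2.0, 1.7]
grip_width: 0.003
t 12.525 p [ 0.5341 -0.1336  0.0936] xang -155.98 F [-0.66  1.96  1.68] q7 [-0.48  0.36  0.77  1.85 -0.29  1.04 -0.75] w 0.003
dp [-0.003  0.111 -0.009]
rel to axis in tool x,z mm [102.9 255.6]
```

```bash
python3 -m jog '[{"dp":[0,0.04,0],"turn":0,"claw":0},{"dp":[0,0.04,0],"turn":0,"claw":0},{"dp":[0,0,0],"turn":0,"claw":0},{"dp":[0,0,0],"turn":0,"claw":0}]'; python3 -m jog '[{"dp":[0,0.04,0],"turn":0,"claw":0},{"dp":[0,0,0],"turn":0,"claw":0},{"dp":[0,0,0],"turn":0,"claw":0}]'
```

```text
clock: 13.02
position: [0.5342, -0.1336, 0.0895]
ee_rot: [-0.147, 0.692, -0.692, 0.147]
ft_force: [-0.5, 1.5, 4.7]
grip_width: 0.004
clock: 13.4
position: [0.5344, -0.1337, 0.0888]
ee_rot: [-0.147, 0.692, -0.691, 0.147]
ft_force: [-8.0, 3.5, 22.4]
grip_width: -0.002
```

Force jumped from 4.7 to 22 N with no further travel, so the button is on its end stop. I'll release it and withdraw.

```bash
python3 -m jog '[{"dp":[0,-0.1,0],"turn":0,"claw":0},{"dp":[0,-0.3,0],"turn":0,"claw":0},{"dp":[0,-0.7,0],"turn":0,"claw":0},{"dp":[0,-0.8,0],"turn":0,"claw":0},{"dp":[0,-0.8,0],"turn":0,"claw":0},{"dp":[0.7,0,0],"turn":0,"claw":0},{"dp":[0.7,0,0],"turn":0,"claw":0},{"dp":[0.7,0,0],"turn":0,"claw":0},{"dp":[0.7,0,0],"turn":0,"claw":0},{"dp":[0,0,0],"turn":0,"claw":0},{"dp":[0,0,0],"turn":0,"claw":0}]'
python3 w.py .5341 -.1331 .2; python3 - <<'E'
from h import *
a=manip.camera('side')['frame'];b=manip.camera('top')['frame']
a=cv2.resize(a[130:270,190:290],None,fx=4,fy=4,interpolation=2);b=cv2.resize(b[70:250,175:335],None,fx=2.5,fy=2.5,interpolation=2)
v=np.zeros((560,800,3),np.uint8);v[:,:400]=a;v[:450,400:]=b;cv2.imwrite('pics/d5.png',v)
E
```

```text
clock: 14.78
position: [0.4065, -0.1905, 0.2226]
ee_rot: [-0.147, 0.692, -0.692, 0.147]
ft_force: [0.1, -0.1, 0.2]
grip_width: 0.001
t 14.775 p [ 0.4065 -0.1905  0.2226] xang -155.97 F [ 0.06 -0.09  0.23] q7 [-0.57 -0.15  0.85  1.95  0.12  1.29 -0.91] w 0.001
dp [-2.798  0.455 -0.009]
rel to axis in tool x,z mm [242.7 255.6]
```

View pics/d5.png

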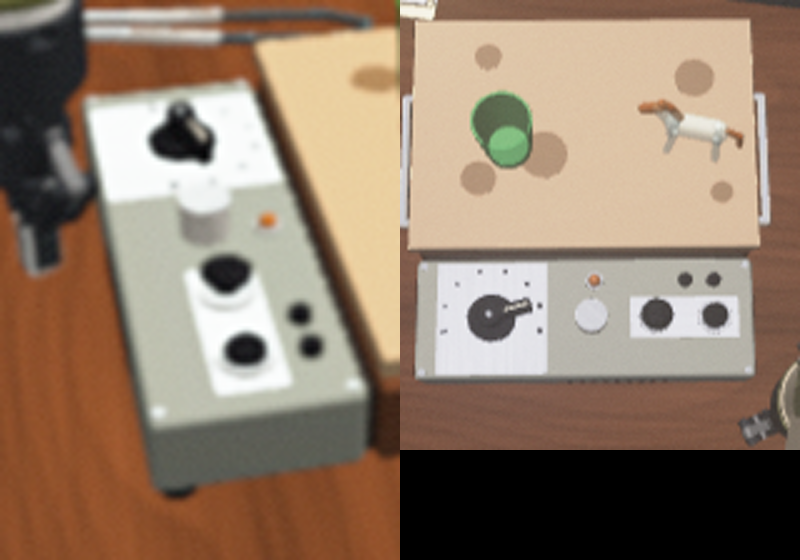

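The lever at (517,308) points at the seventh dot, (540,306), which is four clicks on. The start cap at (715,315) is up again. The tin, stop button, tumbler and horse haven't moved, and the arm is clear.

```bash
python3 -c "
from workcell import manip
print(manip.hand_in())"
```

```text
the job is handed in; nothing more can be done
None
```

I turned the heat selector four clicks clockwise, then pressed the start button once and let it come back up. I handed the job in at about 15 s of the 64 s limit.

- **Selector:** I pushed the lever with the closed fingertips, never gripping it. It went from the third click position to the seventh. The final top picture shows it pointing at the seventh dot, and the finger had no force on it when it stopped.
- **Start button:** I pressed it only after checking the selector. It hit its end stop after about 6 mm, where the force rose to about 22 N. The last picture shows it up again.
- **Everything else:** The stop button, tin, tumbler and horse look unmoved in the last pictures. The tools on the bench were not checked separately, but the arm never came near them.
- **Finish:** The gripper ended at about 0.22 m height, in front of the console, with no contact force.

No check failed or disagreed. The end states were judged from the camera pictures and force readings, since the selector and button positions cannot be read directly.

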